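# Slide the wax tin along the fence and home onto the sprung stop

### The job

Dock the wide wax tin in its station on the bench: first slide it straight across against the wooden fence near where it stands, then push it along the fence, keeping it against the fence and flat on the bench all the way, until it meets the rubber pad of the sprung stop. Press it firmly but without ramming, so that the pad is felt to give most of its travel, keep it pressed for a second, then back away and leave the tin standing against both fence and pad. Do not lift or tip the tin, and leave the other things on the bench alone.

Things in the scene. Friction and masses are not known exactly. Their poses are not given: they have to be found in the camera images.
- tin: the wide, low round steel tin, full and closed: 100 mm across up to 46 mm, with a 94 mm lid up to 55 mm, 0.3 to 0.5 kg; too wide to grip, so it is pushed, best 15 to 40 mm above the bench; sliding it takes 2 to 7 N. Origin: centre of its underside, z up; its turn about z does not matter
- fence: straight fixed wooden batten, 520 mm long, 36 high, 30 thick, beyond the tin. Origin: on the bench, middle of the face the tin slides along; x runs along that face towards the stop, y points into the wood (a tin touching the fence has its centre at y = -50 mm), z up. The tin starts at x = -200 to -150 mm, 20 to 45 mm clear of the face and comes to it straight across
- stop: dark wooden block fixed near the +x end of the fence: 50 mm long (x), 80 wide, 46 high, axes parallel to the fence's, centred 50 mm out from the fence face. Origin: centre of its underside. A steel screw with a round rubber pad (36 mm across) sticks out of its -x face, towards the tin, along the line of the tin's centre
- stop_bore (a point): point on the stop block's -x face, 28 mm up, where the screw comes out. The screw setting differs every time and is not measured: the pad's face is 30 to 70 mm from here along -x. The screw is rigid; the pad on it is sprung and damped: it gives from 2 N, 1 N more per mm, and is hard home after 8 mm at 10 N. Let go, it pushes the tin back some mm and stays touching it
- jar: closed round glass jar, 64 mm wide, 85 mm tall, with a screw cap; stands beyond the fence; origin: centre of its underside
- small_tin: small round metal tin, 62 mm wide, 40 mm tall, beyond the fence; not the one to move; origin: centre of its underside
- tape: roll of paper tape lying flat, 90 mm wide, 24 mm high, on the robot's side of the tin's lane; origin: centre of its underside
- brush: brush lying on the bench on the robot's side of the lane; bystander
- spatula: spatula lying on the bench to the left; bystander
- hammer: hammer lying on the bench to the left; bystander
- bowl: white bowl, 130 mm wide, 50 mm tall, on the right; bystander; origin: centre of its underside
Not all that is in view belongs to the job. Leave any purple look-alike of the tin alone. What is shaped like the stop but orange or yellow is not meant.

How it is judged (in metres and radians):
On the way, in this order (a step that is already met when the one before it is completed fails the run):
1. the tin is brought against the fence (within 5 mm) in the first part of the fence (y of tin in the frame of fence above -0.055 m and x of tin in the frame of fence below -0.08 m), for 0.1 s.
2. the tin passes along the middle of the fence, within 10 mm of it (x of tin in the frame of fence above -0.04 m and y of tin in the frame of fence above -0.06 m), for 0.05 s.
3. the tin is pressed on the sprung pad with more than 6 N (half the pad's travel), kept for half a second (contact force between tin and stop above 6 N and y of tin in the frame of fence above -0.06 m), for 0.5 s.
At the end, for the whole second after the job is handed in: The tin stands flat and at rest on the bench, still touching the sprung pad (more than 0.2 N) and within 6 mm of the fence face (contact force between tin and stop above 0.2 N and y of tin in the frame of fence above -0.056 m and height (world z) of tin below 0.005 m and angle between tin's own z axis and vertical below 0.1 rad and linear speed of tin below 0.01 m/s).
It fails at once if the tin is rammed onto the stop (over 22 N) (contact force between tin and stop above 22 N).
It fails at once if the tin is jammed against the fence (over 20 N) (contact force between tin and fence above 20 N).
It fails at once if the tin is lifted over 12 mm or tipped over 0.25 rad (height (world z) of tin above 0.012 m or angle between tin's own z axis and vertical above 0.25 rad).
It fails at once if past the first part of the fence, the tin leaves the fence by over 14 mm (x of tin in the frame of fence above -0.08 m and y of tin in the frame of fence below -0.064 m).
It fails at once if a bystander is moved by over 30 mm (distance of any of jar, small_tin, tape, brush, spatula, hammer, bowl from where it was at the start of the episode above 0.03 m).
It also fails if it takes over 72 s, if anything falls off the work surface, if the arm or the gripper's body presses on something with over 40 N, if the wrist force passes 120 N, or if a joint passes its speed limit or range.

### The arm

A 6-joint arm with a two-finger parallel gripper is mounted at the origin on the work surface. World frame = base frame: x ahead of the robot, y to its left, z up, the work surface at z = 0. Lengths are in mm, angles in rad, forces in N, time in s.
With the tool pointing down it reaches from about 275 to 1000 mm from the base axis. Payload 8.4 kg.
Tool frame: the origin (TCP) lies midway between the tips of the shut fingers; the grasp point (between the pads) lies 19 mm behind it; z points along the fingers, y is the line along which they close (so a half turn about z gives the same grasp; the last joint's range is limited). The gripper opens to 85 mm and grips with 20 to 120 N. Pads are 22 mm wide; open, the fingers measure 114 mm over their backs; the gripper's body (76 mm by 85 mm) begins 54 mm behind the grasp point. The pads swing forward as they close: fully open they stand 13 mm farther back than shut.
Start: joints at [-1.341, 0.353, 1.633, -0, 1.155, -0.002], TCP at [143.579, -608.287, 231.281] pointing down, gripper open.
Joint ranges: [-2.63, 2.63], [-0.92, 2.1], [0.06, 2.66], [-1.3, 4.44], [0, 2.69], [-3.02, 3.02]. Speed limits (rad/s): [2.22, 2.22, 2.79, 3.14, 3.14, 3.14].

### API

Orientations are given as [roll, pitch, yaw] about the fixed x, y, z axes, in that order (R = Rz(yaw) Ry(pitch) Rx(roll)).
In Python, from rig import r gives the robot as it stands.
- The arm moves only by the shell command python3 -m inch 'ROWS' [OPENING] [FORCE]. ROWS is JSON, a list that holds one entry, the list of rows, each a list of 6 numbers: the shift along the tool's x, y, z scaled (see below), then the turn, a rotation vector about the tool's x, y, z scaled (see below). In form: [[[tx, ty, tz, wx, wy, wz], ...]]. A call has 1 to 8 rows; each row is the pose to reach, as a shift and turn from the pose commanded when the call began, along the tool's axes at that moment, turning the shorter way round; what a row does not reach only later rows make up. The controller multiplies each number of a shift by 20 cm and each number of a turn by pi rad. A row lasts 1/12 s, in which the tool goes at most 41.7 mm and 7.16 degrees, less where a joint would pass 70% of its speed; a pose out of reach is approached as far as the arm can. A call with a number of a shift or a turn outside -1 to 1 is refused whole. A call with a gripper value outside its range is refused whole. OPENING is the gripper's target within -1 to 1 (fully open at 1, half-way at 0, shut at -1), set as the call begins (- or left out, the last holds). The fingers move at their own pace and stop on an object; FORCE is the grip in N (left out, the last holds). Time passes only in rows, so rows that repeat a pose let the fingers close. It gives the time, the measured TCP pose, the force, the opening and the grip force at its end, in the units of the state.
- r.sense(): the state, without advancing time (a new reading comes with each control period).
- r.grab_frame(name): name is "side" or "top"; returns the picture (480x640x3 uint8, red, green, blue); there is no depth.
- r.camera_info(name): a dict with "K" (3x3 intrinsics, pixels), "distortion" ([k1, k2, p1, p2, k3] as OpenCV has them; the pictures are not rectified), "rvec" (rotation vector, rad) and "tvec" (3), from world to camera coordinates, as OpenCV has them. Camera axes: x right, y down, z forward; pixel columns grow to the right and rows downward; lengths in mm; the calibration is good to about 2 mm. A picture is of the moment at which its call begins. camera_info takes no time and is no camera call.
- r.sign_off(): hands the job in; it is judged then, once.
The state is a dict: "clock": time; "qpos": joint angles; "qvel": joint speeds; "joint_efforts": joint torques, N m; "eef_pos": TCP position; "tcp_rot": TCP orientation; "contact_force": force on the tool from outside, world axes, zero at the start; "wrist_torque": the same for the moment, N m; "opening": opening from 0.0 (shut) to 1.0 (fully open); "grasp_force": force on a finger pad.
Only numpy, scipy, OpenCV 4.12 (cv2) and the standard library are available. Lean on these libraries where they do the work, as an engineer would, in place of code of your own. Each camera call takes 0.05 s, during which the arm holds its last target. There are 200 camera calls.

## Working session

There is one attempt and no reset: what is moved stays moved. The work goes in short steps, Python scripts to look and compute and a shell command to move; the robot and the scene stay as the last step left them, time stands still between calls to the robot, and variables do not carry over. Pictures are saved under pics/ and viewed, at most 10 in all, crops included, and the job is handed in when it is done.

```bash
ls; mkdir -p pics; python3 - <<'E'
from rig import r
import cv2
for n in ("side","top"):
    f=r.grab_frame(n); cv2.imwrite(f"pics/{n}0.png",f[:,:,::-1])
    c=r.camera_info(n); print(n,c)
s=r.sense(); print(s)
E
```

```text
pics
side {'K': array([[449.17302809,   0.        , 318.42642971],
       [  0.        , 449.17302809, 235.50623297],
       [  0.        ,   0.        ,   1.        ]]), 'distortion': array([0.03804176, 0.        , 0.        , 0.        , 0.        ]), 'rvec': array([ 0.06862863, -2.93380606,  1.08665129]), 'tvec': array([ 486.25233033,   46.58511396, 1144.85118893])}
top {'K': array([[456.24710586,   0.        , 325.53347423],
       [  0.        , 456.24710586, 239.73873868],
       [  0.        ,   0.        ,   1.        ]]), 'distortion': array([-0.11363853,  0.        ,  0.        ,  0.        ,  0.        ]), 'rvec': array([ 2.17578426, -2.22346505,  0.10647242]), 'tvec': array([   7.70824408,  480.41184367, 1066.60449081])}
{'clock': 0.1, 'qpos': array([-1.34139759e+00,  3.53548423e-01,  1.63404386e+00,  4.48114619e-06,
        1.15523113e+00, -2.37061507e-03]), 'qvel': array([ 0.0008781 , -0.00236024, -0.00041193,  0.00018746,  0.00039195,
        0.00044448]), 'joint_efforts': array([-1.52961984e-04, -6.06358767e+01, -3.42820609e+01, -1.97695795e-05,
        3.93652852e-03,  1.98367496e-05]), 'eef_pos': array([ 143.4846695 , -607.8683723 ,  230.66259879]), 'tcp_rot': array([-3.14036191e+00, -7.01515927e-06,  2.31767539e-01]), 'contact_force': array([0.34093448, 0.0523891 , 0.04139827]), 'wrist_torque': array([-0.03626697, -0.00972256,  0.03155536]), 'grasp_force': 0.0, 'opening': 0.9994196341307474}
```

View pics/top0.png

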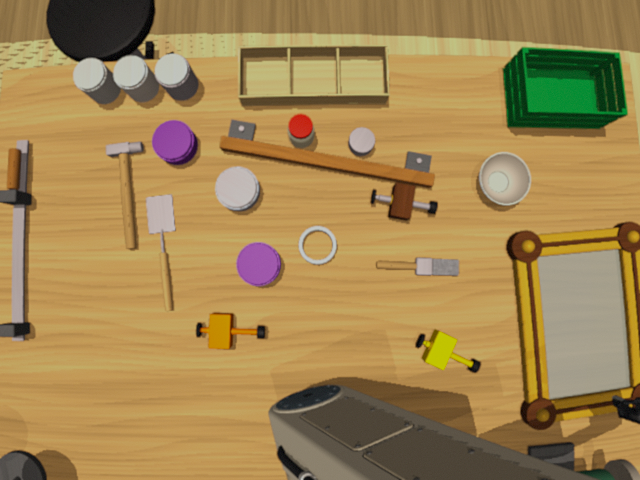

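View pics/side0.png

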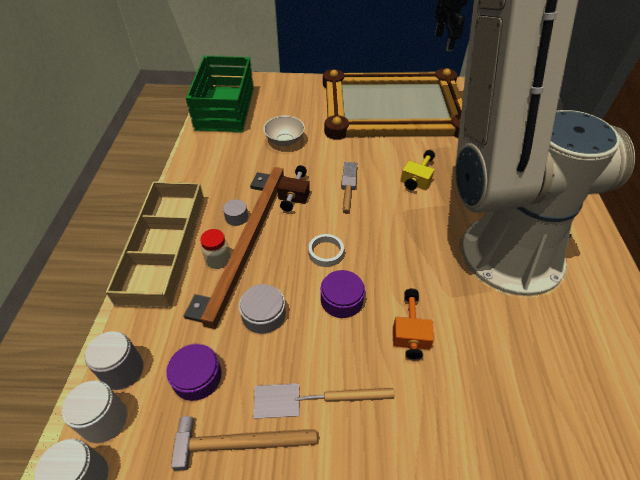

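The task tin is probably the grey one at top (238,189), about 80 px left of the tape roll and just on the robot's side of the fence. The purple tins at (175,143) and (259,264) are look-alikes, and the three tall cans at (95–175,78) are off the lane. The stop is the dark brown block at (402,200), with its pad at (375,198). The orange (220,331) and yellow (440,350) blocks are decoys. I'll confirm this in a crop.

```bash
cat > h.py <<'E'
import cv2, numpy as np
from rig import r
def cam(n):
    c=r.camera_info(n); R=cv2.Rodrigues(c['rvec'])[0]; return c['K'],c['distortion'],R,np.array(c['tvec']).reshape(3)
def cast(n,px,z):
    K,D,R,t=cam(n); u=cv2.undistortPoints(np.array(px,float).reshape(-1,1,2),K,D).reshape(-1,2)
    d=np.c_[u,np.ones(len(u))]@R; o=-R.T@t
    return o+d*((z-o[2])/d[:,2])[:,None]
E
python3 - <<'E'
import cv2
f=cv2.imread('pics/top0.png'); cv2.imwrite('pics/crop.png',cv2.resize(f[115:225,200:450],None,fx=3.2,fy=3.2,interpolation=cv2.INTER_CUBIC))
h=cv2.cvtColor(f,cv2.COLOR_BGR2HSV)
for p in [(238,189),(225,200),(330,164),(330,160),(300,240),(402,200),(280,200),(259,264)]: print(p,h[p[1],p[0]])
for y in range(140,180,1): print(y,f[y,300][::-1],h[y,300],end=' | ')
E
```

```text
(238, 189) [  9  13 194]
(225, 200) [ 11  11 193]
(330, 164) [ 16 188 176]
(330, 160) [ 16 188 176]
(300, 240) [ 60   4 195]
(402, 200) [ 11 183 107]
(280, 200) [ 18 139 194]
(259, 264) [146 123 170]
140 [125 117  96] [ 22  59 125] | 141 [125 116  95] [ 21  61 125] | 142 [107  98  77] [ 21  71 107] | 143 [93 82 64] [19 80 93] | 144 [89 79 64] [18 72 89] | 145 [89 81 64] [20 72 89] | 146 [89 81 63] [21 74 89] | 147 [97 81 60] [17 97 97] | 148 [118  86  51] [ 16 145 118] | 149 [149  98  42] [ 16 183 149] | 150 [170 110  44] [ 16 189 170] | 151 [169 111  45] [ 16 187 169] | 152 [169 111  47] [ 16 184 169] | 153 [171 110  45] [ 15 188 171] | 154 [174 112  46] [ 15 188 174] | 155 [179 116  49] [ 15 185 179] | 156 [179 119  49] [ 16 185 179] | 157 [175 113  48] [ 15 185 175] | 158 [176 116  50] [ 16 183 176] | 159 [176 114  45] [ 16 190 176] | 160 [173 112  46] [ 16 187 173] | 161 [144  89  36] [ 15 191 144] | 162 [83 48 18] [ 14 200  83] | 163 [59 35 14] [ 14 194  59] | 164 [84 59 31] [ 16 161  84] | 165 [127  91  48] [ 16 159 127] | 166 [173 131  74] [ 17 146 173] | 167 [192 149  86] [ 18 141 192] | 168 [191 149  85] [ 18 142 191] | 169 [190 147  85] [ 18 141 190] | 170 [189 147  84] [ 18 142 189] | 171 [187 145  84] [ 18 140 187] | 172 [184 143  80] [ 18 144 184] | 173 [188 146  84] [ 18 141 188] | 174 [190 148  83] [ 18 144 190] | 175 [194 153  86] [ 19 142 194] | 176 [195 153  87] [ 18 141 195] | 177 [194 153  85] [ 19 143 194] | 178 [195 154  87] [ 19 141 195] | 179 [195 158  91] [ 19 136 195] |
```

View pics/crop.png

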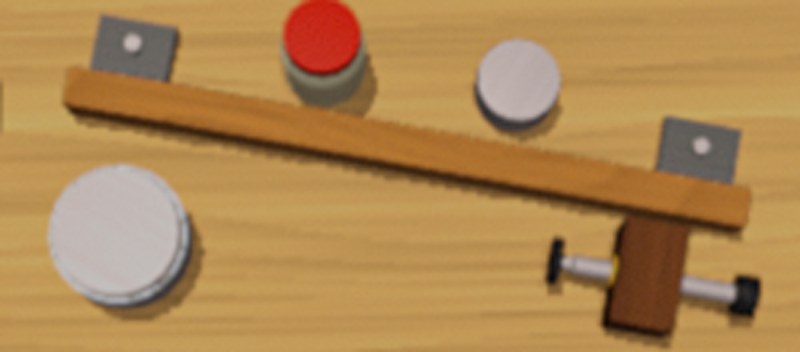

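The crop confirms it: a low silver tin with lid at crop (117,233), inside the fence's start range, and the dark brown block with its black pad at crop (556,262). Now I'll measure them.

```bash
cat > meas.py <<'E'
import cv2,numpy as np
from h import *
def big(m,box):
    x0,y0,x1,y1=box; mm=np.zeros_like(m); mm[y0:y1,x0:x1]=m[y0:y1,x0:x1]
    c=max(cv2.findContours(mm,cv2.RETR_EXTERNAL,cv2.CHAIN_APPROX_NONE)[0],key=cv2.contourArea); return c.reshape(-1,2).astype(float)
f=cv2.imread('pics/top0.png'); h=cv2.cvtColor(f,cv2.COLOR_BGR2HSV)
tf=cv2.inRange(h,(10,165,125),(17,255,255))
tf=cv2.morphologyEx(tf,cv2.MORPH_OPEN,np.ones((3,3)))
c=big(tf,(210,130,440,195)); P=cast('top',c,36)[:,:2]
rc=cv2.minAreaRect(P.astype(np.float32)); print('fence top rect',rc, cv2.boxPoints(rc).tolist())
B=cv2.boxPoints(rc)
# near-face edge points
ed=[]
for u in range(235,395,5):
    col=h[:,u,2].astype(float); ys=np.nonzero(tf[130:195,u])[0]+130
    y=ys.max(); 
    k=[q for q in range(y-1,y+4) if col[q]>=125>col[q+1]][0]; ed.append((u,k+(col[k]-125)/(col[k]-col[k+1])))
E=cast('top',ed,36)[:,:2]; vx,vy,x0,y0=cv2.fitLine(E.astype(np.float32),cv2.DIST_HUBER,0,.01,.01).ravel()
print('near edge dir',vx,vy,'pt',x0,y0)
for S,z in((45,50),):
    m=cv2.inRange(h,(0,0,150),(180,45,255)); c=big(m,(205,160,270,220)); P=cast('top',c,55)[:,:2]
    print('lid top',cv2.minEnclosingCircle(P.astype(np.float32)),cv2.fitEllipse(P.astype(np.float32)))
X=np.array([vx,vy]); X*=-np.sign(X[1])
Y=np.array([-X[1],X[0]])
if Y[0]<0: Y=-Y
ctr=np.array(rc[0]); o0=np.array([x0,y0]); O=o0+X*((ctr-o0)@X)
print('O',O,'X',X,'Y',Y,'yaw',np.arctan2(X[1],X[0]))
loc=lambda p:(np.array([(p-O)@X,(p-O)@Y])).T
print('tin',loc(np.array(cv2.fitEllipse(P.astype(np.float32))[0])))
m=cv2.inRange(h,(0,0,0),(180,255,60)); c=big(m,(365,185,381,212)); Q=cast('top',c,28)[:,:2]; print('pad loc minmax',loc(Q).min(0),loc(Q).max(0))
for n,z,p in(('tape',24,(318,245)),('block corner',46,(396,184)),('blk',46,(391,215)),('jar',85,(301,126)),('smalltin',40,(362,140)),('brush tip',10,(377,265)),('purple',55,(258,263))): q=cast('top',[p],z)[0,:2]; print(n,q,loc(q))
E
python3 meas.py
```

```text
fence top rect ((668.97705078125, -9.82611083984375), (517.4013671875, 30.75387191772461), 78.47930145263672) [[602.24169921875, -260.2435302734375], [632.3759765625, -266.3857727050781], [735.71240234375, 240.59130859375], [705.578125, 246.73355102539062]]
near edge dir 0.19735374 0.9803323 pt 661.00824 25.815123
lid top ((602.7866821289062, 201.70347595214844), 50.10475158691406) ((603.4926147460938, 202.4679718017578), (94.59268951416016, 98.31497955322266), 53.14906692504883)
O [654.42302353  -6.89619264] X [-0.19735374 -0.9803323 ] Y [ 0.9803323  -0.19735374] yaw -1.7694542
tin [-195.19514957  -91.24752549]
pad loc minmax [119.72724582 -66.63833115] [126.41986786 -34.96230161]
tape [467.90451196  15.53178944] [  14.82324941 -187.27637027]
block corner [ 606.2352854  -170.39853522] [169.79666013 -14.97219879]
blk [ 533.11906966 -155.9396362 ] [170.05189249 -89.50390556]
jar [736.39171865  49.2522652 ] [-71.22097584  69.27545274]
smalltin [714.7675423  -94.14795374] [73.62650474 76.37714277]
brush tip [ 417.8384173  -124.58515734] [ 162.06515102 -208.7051779 ]
purple [427.90303983 153.49912794] [-112.53615097 -253.71947569]
```

```bash
cat >> h.py <<'E'
from scipy.spatial.transform import Rotation as Ro
O=np.array([654.4,-6.9]); X=np.array([-.19735,-.98033]); Y=np.array([.98033,-.19735])
def loc(p): p=np.array(p)[:2]-O; return np.array([p@X,p@Y])
def world(x,y): return O+X*x+Y*y
def go(x,y,z,yaw):
    s=r.sense(); R0=Ro.from_euler('xyz',s['tcp_rot']); R1=Ro.from_euler('xyz',[np.pi,0,yaw])
    d=R0.inv().apply(np.r_[world(x,y),z]-s['eef_pos'])/200; w=(R0.inv()*R1).as_rotvec()/np.pi
    print('t',s['clock'],'loc',loc(s['eef_pos']).round(1),s['eef_pos'].round(1),'yaw',round(s['tcp_rot'][2],3),'q',s['qpos'].round(2)); print('shift',d.round(3),'turn',w.round(3))
E
python3 -c "
from h import *
print(loc(cast('top',[(175,142)],55)[0])); print(world(-195,-182)); go(-195,-182,150,2.94)"
python3 -m inch 2>&1 | tail -3
```

```text
[-358.27068189  -10.3984515 ]
[514.46319 220.18205]
t 0.1 loc [ 690.  -382.3] [ 143.5 -607.9  230.7] yaw 0.232 q [-1.34  0.35  1.63  0.    1.16 -0.  ]
shift [ 2.756 -3.603  0.408] turn [-0.    -0.001 -0.862]
invalid input
```

```bash
python3 -m inch '[[[0.75,-1,0,0,0,-0.25],[0.75,-1,0,0,0,-0.25],[0.75,-1,0,0,0,-0.25],[0.75,-1,0,0,0,-0.25],[0.75,-1,0,0,0,-0.25],[0.75,-1,0,0,0,-0.25],[0.75,-1,0,0,0,-0.25],[0.75,-1,0,0,0,-0.25]]]' -1 40; python3 -c "
from h import *
go(-195,-182,150,2.94)"
```

```text
clock: 0.77
eef_pos: [244.2, -377.4, 231.3]
tcp_rot: [-3.141, -0.0, 1.022]
contact_force: [0.0, -1.2, -0.0]
opening: 0.001
grasp_force: 0.0
t 0.7667 loc [ 444.1 -329. ] [ 244.2 -377.4  231.3] yaw 1.022 q [-1.    0.07  1.99  0.    1.08 -0.45]
shift [ 3.254 -0.406  0.407] turn [ 0.    -0.    -0.611]
```

```bash
python3 -m inch '[[[1,-0.12,0,0,0,-0.2],[1,-0.12,0,0,0,-0.2],[1,-0.12,0,0,0,-0.2],[1,-0.12,0,0,0,-0.2],[1,-0.12,0,0,0,-0.2],[1,-0.12,0,0,0,-0.2],[1,-0.12,0,0,0,-0.2]]]'; python3 -c "
from h import *
go(-195,-182,150,2.94)"
```

```text
clock: 1.35
eef_pos: [329.2, -196.0, 231.4]
tcp_rot: [3.141, 0.001, 1.647]
contact_force: [0.0, -0.9, 0.6]
opening: 0.0
grasp_force: 0.0
t 1.35 loc [ 249.6 -281.5] [ 329.2 -196.   231.4] yaw 1.647 q [-0.54 -0.04  2.11 -0.    1.07 -0.62]
shift [2.005 1.082 0.406] turn [-0.     0.    -0.412]
```

```bash
python3 -m inch '[[[1,0.54,0,0,0,-0.2],[1,0.54,0,0,0,-0.2],[1,0.54,0,0,0,-0.2],[1,0.54,0,0,0,-0.2],[1,0.54,0,0,0,-0.2],[1,0.54,0,0,0,-0.2],[1,0.54,0,0,0,-0.2]]]'; python3 -c "
from h import *
go(-195,-182,150,2.94)"
```

```text
clock: 1.93
eef_pos: [423.5, 12.3, 231.4]
tcp_rot: [3.14, 0.0, 2.273]
contact_force: [0.5, -0.9, 0.7]
opening: 0.002
grasp_force: 0.0
t 1.9333 loc [  26.8 -230.1] [423.5  12.3 231.4] yaw 2.273 q [ 0.03  0.03  2.04  0.    1.07 -0.68]
shift [0.5   1.018 0.408] turn [ 0.     0.    -0.212]
```

```bash
python3 -m inch '[[[0.5,1,0.4,0,0,-0.212],[0.5,1,0.4,0,0,-0.212],[0.5,1,0.4,0,0,-0.212],[0.5,1,0.4,0,0,-0.212],[0.5,1,0.4,0,0,-0.212],[0.5,1,0.4,0,0,-0.212],[0.5,1,0.4,0,0,-0.212],[0.5,1,0.4,0,0,-0.212]]]'; python3 -c "
from h import *
go(-195,-182,20,2.943)"
```

```text
clock: 2.6
eef_pos: [510.0, 215.3, 150.0]
tcp_rot: [-3.14, -0.001, 2.937]
contact_force: [0.4, -0.2, -0.1]
opening: -0.0
grasp_force: 0.0
t 2.6 loc [-189.4 -185.4] [510.  215.3 150. ] yaw 2.937 q [ 0.4   0.34  1.86 -0.    0.95 -0.97]
shift [-0.018  0.029  0.65 ] turn [-0.001 -0.    -0.002]
```

```bash
python3 -m inch '[[[-0.01,0.03,0.15,0,0,0],[-0.02,0.03,0.3,0,0,0],[-0.02,0.03,0.42,0,0,0],[-0.02,0.03,0.52,0,0,0],[-0.02,0.03,0.6,0,0,0],[-0.02,0.03,0.65,0,0,0],[-0.02,0.03,0.65,0,0,0],[-0.02,0.03,0.65,0,0,0]]]'; python3 - <<'E'
from h import *
go(-195,-110,20,2.943)
f=r.grab_frame('side')[:,:,::-1]; cv2.imwrite('pics/s1.png',cv2.resize(f[200:400,130:430],None,fx=2.6,fy=2.6))
E
```

```text
clock: 3.27
eef_pos: [514.5, 220.3, 21.6]
tcp_rot: [-3.141, -0.0, 2.937]
contact_force: [0.7, 0.6, -0.2]
opening: 0.001
grasp_force: 0.0
t 3.2667 loc [-195.2 -182. ] [514.5 220.3  21.6] yaw 2.937 q [ 0.4   0.54  1.91 -0.    0.69 -0.96]
shift [-0.36   0.001  0.008] turn [-0.    -0.    -0.002]
```

View pics/s1.png

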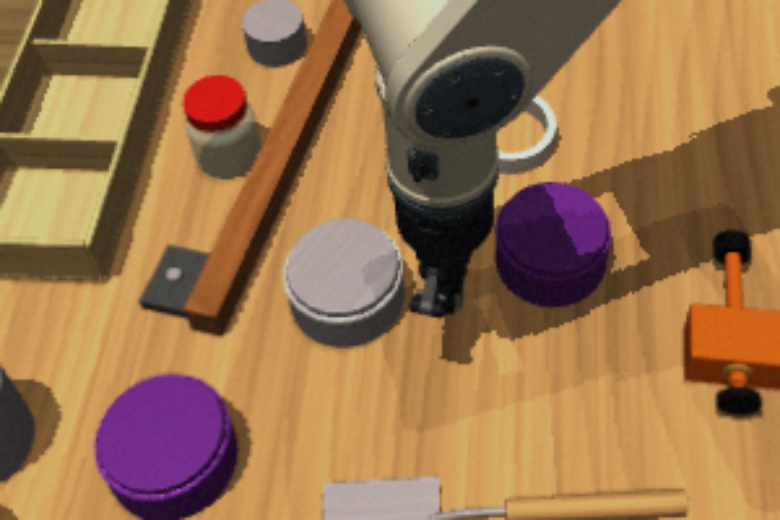

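Crop s1 shows the shut fingers at (437,300), lined up on the robot's side of the grey tin (345,270). The purple tin at (555,240) is clear. I'll start the push across now.

```bash
python3 -m inch '[[[-0.03,0,0.01,0,0,0],[-0.06,0,0.01,0,0,0],[-0.09,0,0.01,0,0,0],[-0.12,0,0.01,0,0,0],[-0.14,0,0.01,0,0,0],[-0.16,0,0.01,0,0,0],[-0.18,0,0.01,0,0,0],[-0.2,0,0.01,0,0,0]]]'; python3 -m inch '[[[-0.02,0,0,0,0,0],[-0.04,0,0,0,0,0],[-0.06,0,0,0,0,0],[-0.08,0,0,0,0,0],[-0.09,0,0,0,0,0],[-0.1,0,0,0,0,0]]]';python3 - <<'E'
from h import *
go(-195,-111,18,2.943); print(r.sense()['contact_force'])
f=r.grab_frame('side')[:,:,::-1]; cv2.imwrite('pics/s2.png',cv2.resize(f[200:400,130:430],None,fx=2.6,fy=2.6))
E
```

```text
clock: 3.98
eef_pos: [553.1, 213.6, 19.1]
tcp_rot: [-3.141, -0.001, 2.94]
contact_force: [-1.7, 0.3, 2.3]
opening: -0.004
grasp_force: 1.3
clock: 4.48
eef_pos: [573.2, 209.6, 19.2]
tcp_rot: [-3.142, -0.0, 2.94]
contact_force: [-3.2, -0.1, 1.5]
opening: 0.002
grasp_force: 1.0
t 4.4833 loc [-196.3 -122.3] [573.2 209.6  19.2] yaw 2.94 q [ 0.35  0.59  1.8   0.    0.75 -1.02]
shift [-0.057 -0.006  0.006] turn [-0.    -0.    -0.001]
[-3.15240187 -0.113706    1.52022864]
```

View pics/s2.png

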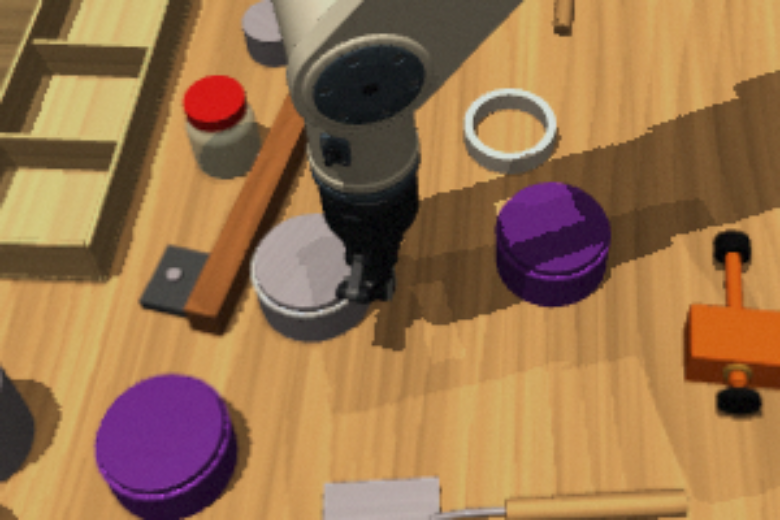

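s2 shows the tin following the fingers, now centred near (312,268). Its drag is about 3 N and it is nearly at the fence. I'll continue in 1 mm rows and watch the force.

```bash
python3 -m inch '[[[-0.005,0,0,0,0,0],[-0.01,0,0,0,0,0],[-0.015,0,0,0,0,0],[-0.02,0,0,0,0,0],[-0.025,0,0,0,0,0],[-0.03,0,0,0,0,0],[-0.035,0,0,0,0,0],[-0.04,0,0,0,0,0]]]'; python3 -c "
from h import *
go(-195,-111,18,2.943)"
```

```text
clock: 5.2
eef_pos: [580.9, 208.1, 19.3]
tcp_rot: [-3.142, -0.0, 2.94]
contact_force: [-1.8, 1.2, -0.0]
opening: -0.004
grasp_force: 0.8
t 5.2 loc [-196.2 -114.5] [580.9 208.1  19.3] yaw 2.94 q [ 0.34  0.6   1.79 -0.    0.75 -1.03]
shift [-0.018 -0.006  0.006] turn [-0.    -0.    -0.001]
```

```bash
python3 -m inch '[[[-0.003,0,0,0,0,0],[-0.006,0,0,0,0,0],[-0.009,0,0,0,0,0]]]'; python3 -c "
from h import *
go(-195,-111,18,2.943)"
```

```text
clock: 5.45
eef_pos: [582.6, 207.7, 19.3]
tcp_rot: [-3.142, -0.0, 2.94]
contact_force: [-1.3, 0.1, -1.0]
opening: -0.0
grasp_force: 0.8
t 5.45 loc [-196.2 -112.8] [582.6 207.7  19.3] yaw 2.94 q [ 0.34  0.6   1.78 -0.    0.76 -1.03]
shift [-0.009 -0.006  0.006] turn [-0.    -0.    -0.001]
```

```bash
for i in 1; do python3 -m inch '[[[-0.003,0,0,0,0,0],[-0.006,0,0,0,0,0],[-0.006,0,0,0,0,0]]]' | egrep 'eef|contact'; done; 
```

```text
eef_pos: [583.9, 207.5, 19.3]
contact_force: [-1.9, -0.6, 0.2]
```

```bash
python3 -m inch '[[[-0.003,0,0,0,0,0],[-0.006,0,0,0,0,0],[-0.006,0,0,0,0,0]]]' | egrep 'eef|contact'
```

```text
eef_pos: [585.0, 207.2, 19.3]
contact_force: [-0.6, 0.2, 0.1]
```

```bash
python3 -m inch '[[[-0.003,0,0,0,0,0],[-0.006,0,0,0,0,0],[-0.006,0,0,0,0,0]]]' | egrep 'eef|contact'
```

```text
eef_pos: [585.4, 207.1, 19.3]
contact_force: [-4.9, 1.4, 2.9]
```

```bash
python3 -m inch '[[[-0.003,0,0,0,0,0],[-0.003,0,0,0,0,0],[-0.003,0,0,0,0,0]]]' | egrep 'eef|contact'
```

```text
eef_pos: [585.5, 207.0, 19.2]
contact_force: [-6.7, 1.4, 5.1]
```

The tin is against the fence at about 7 N, and the position stopped changing. Next I'll back off and turn the tool for the push along the fence.

```bash
python3 -m inch '[[[0.05,0,0,0,0,0],[0.15,0,0,0,0,0],[0.25,0,0,0,0,0],[0.3,0,0,0,0,0.03],[0.3,0.1,0,0,0,0.07],[0.3,0.2,0,0,0,0.1],[0.3,0.3,0,0,0,0.14],[0.3,0.4,0,0,0,0.18]]]'; python3 -c "
from h import *
go(-290,-85,19,1.72)"
```

```text
clock: 7.12
eef_pos: [544.3, 298.4, 19.7]
tcp_rot: [3.14, 0.001, 2.37]
contact_force: [1.0, -0.8, -0.2]
opening: 0.001
grasp_force: 0.0
t 7.1167 loc [-277.6 -168.2] [544.3 298.4  19.7] yaw 2.37 q [ 0.5   0.6   1.78 -0.    0.76 -0.3 ]
shift [-0.316  0.278  0.004] turn [0.001 0.    0.207]
```

```bash
python3 -m inch '[[[-0.08,0.07,0,0,0,0.04],[-0.16,0.14,0,0,0,0.08],[-0.24,0.21,0,0,0,0.12],[-0.3,0.28,0,0,0,0.16],[-0.316,0.278,0,0,0,0.2],[-0.316,0.278,0,0,0,0.207],[-0.316,0.278,0,0,0,0.207]]]'|grep clock; python3 - <<'E'
from h import *
go(-270,-77.3,19,1.72); print(r.sense()['contact_force'])
f=r.grab_frame('top')[:,:,::-1]; cv2.imwrite('pics/t2.png',cv2.resize(f[100:250,140:450],None,fx=2.5,fy=2.5))
E
```

```text
clock: 7.7
t 7.7 loc [-289.4  -84.7] [628.5 293.5  19.2] yaw 1.724 q [ 0.43  0.69  1.6  -0.    0.85  0.28]
shift [-0.104  0.001  0.001] turn [ 0.    -0.     0.001]
[0.2821694  0.84775191 0.32282479]
```

View pics/t2.png

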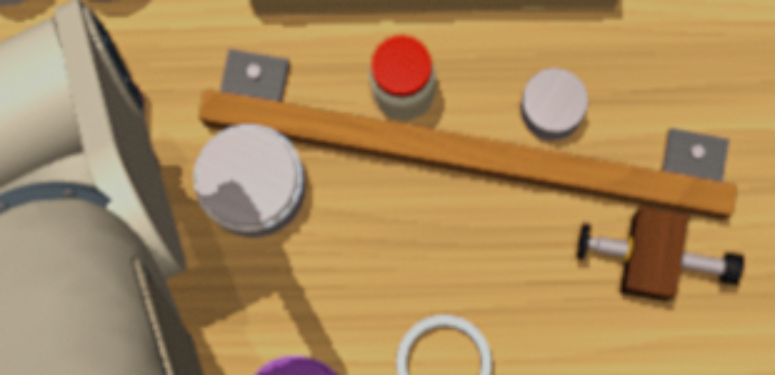

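The crop shows the tin at (248,178), touching the fence face, with the stop and pad at (585,243). I'll approach along the tilted normal (20° into the fence), then push along the fence.

```bash
python3 -m inch '[[[-0.05,0,0,0,0,0],[-0.1,0,0,0,0,0],[-0.14,0,0,0,0,0],[-0.16,0,0,0,0,0],[-0.175,0,0,0,0,0],[-0.185,0,0,0,0,0],[-0.19,0,0,0,0,0]]]'|egrep 'clock|force'; python3 -m inch '[[[-0.01,-0.003,0,0,0,0],[-0.02,-0.007,0,0,0,0],[-0.03,-0.01,0,0,0,0],[-0.04,-0.014,0,0,0,0],[-0.05,-0.018,0,0,0,0],[-0.06,-0.021,0,0,0,0],[-0.07,-0.025,0,0,0,0],[-0.08,-0.029,0,0,0,0]]]'|egrep 'clock|force'; python3 -c "
from h import *
go(0,-71,19,1.724)"
```

```text
clock: 8.33
contact_force: [-6.4, 8.0, 3.3]
grasp_force: 4.5
clock: 9.0
contact_force: [-8.2, 9.6, 3.5]
grasp_force: 5.6
t 9.0 loc [-237.9  -74.1] [628.7 241.   19.3] yaw 1.725 q [0.36 0.67 1.65 0.   0.83 0.21]
shift [-1.122 -0.397  0.   ] turn [-0.001 -0.001  0.   ]
```

The force toward the fence (about 10 N) is too large for the 8 N along it, because of finger friction. I'll back off and re-approach with a flatter angle (about 6°).

```bash
python3 -m inch '[[[0.03,0,0,0,0,0],[0.08,0,0,0,0,0],[0.12,0,0,0,0,0.03],[0.12,0,0,0,0,0.06],[0.12,0,0,0,0,0.08],[0.12,0,0,0,0,0.08]]]'|egrep 'clock|force'; python3 -c "
from h import *
go(-250,-56,19,1.47)"
```

```text
clock: 9.5
contact_force: [0.5, -0.7, 0.0]
grasp_force: 0.0
t 9.5 loc [-260.   -80.2] [627.1 263.8  19.3] yaw 1.472 q [ 0.4   0.67  1.64 -0.    0.83  0.5 ]
shift [-0.062  0.115  0.002] turn [ 0.    -0.     0.001]
```

```bash
python3 -m inch '[[[0,0.06,0,0,0,0],[-0.02,0.115,0,0,0,0],[-0.05,0.115,0,0,0,0],[-0.07,0.115,0,0,0,0],[-0.085,0.113,0,0,0,0],[-0.1,0.111,0,0,0,0],[-0.115,0.11,0,0,0,0],[-0.13,0.109,0,0,0,0]]]'|egrep 'clock|contact_force'; python3 -c "
from h import *
go(0,-56,19,1.472); c=r.sense()['contact_force'][:2]; print('F X,Y',c@X,c@Y)"
```

```text
clock: 10.17
contact_force: [-1.6, 2.3, -0.2]
t 10.1667 loc [-235.4  -56.6] [645.4 235.   19.2] yaw 1.474 q [0.35 0.68 1.62 0.   0.84 0.44]
shift [-1.171e+00 -1.170e-01  1.000e-03] turn [-0.    -0.     0.001]
F X,Y -1.9486959134756932 -1.9899402437585947
```

```bash
cat > st.py <<'E'
from h import *
go(0,-56,19,1.472); c=r.sense()['contact_force'][:2]; print('F X,Y',c@X,c@Y)
E
python3 -m inch '[[[-0.02,-0.002,0,0,0,0],[-0.04,-0.004,0,0,0,0],[-0.06,-0.006,0,0,0,0],[-0.08,-0.008,0,0,0,0],[-0.1,-0.01,0,0,0,0],[-0.12,-0.012,0,0,0,0],[-0.14,-0.014,0,0,0,0],[-0.16,-0.016,0,0,0,0]]]'|egrep 'contact_force'; python3 st.py
```

```text
contact_force: [-1.0, 2.1, -0.5]
t 10.8333 loc [-202.9  -55.8] [639.7 203.   19.3] yaw 1.474 q [ 0.31  0.66  1.66 -0.    0.82  0.4 ]
shift [-1.009e+00 -1.040e-01  1.000e-03] turn [-0.     0.     0.001]
F X,Y -1.8245465081288417 -1.3408450640879228
```

```bash
python3 -m inch '[[[-0.025,-0.0025,0,0,0,0],[-0.05,-0.005,0,0,0,0],[-0.075,-0.0075,0,0,0,0],[-0.1,-0.01,0,0,0,0],[-0.125,-0.0125,0,0,0,0],[-0.15,-0.015,0,0,0,0],[-0.175,-0.0175,0,0,0,0],[-0.2,-0.02,0,0,0,0]]]'|egrep 'contact_force'; python3 st.py; python3 - <<'E'
from h import *
for n in('top','side'):
    f=r.grab_frame(n); h=cv2.cvtColor(f,cv2.COLOR_RGB2HSV); K,D,R,t=cam(n)
    p=cv2.projectPoints(np.r_[world(-102,-50),55.][None],cv2.Rodrigues(R)[0],t,K,D)[0].ravel(); print(n,p)
    x,y=p.astype(int); cv2.imwrite(f'pics/{n}3.png',cv2.resize(f[y-50:y+50,x-70:x+70,::-1],None,fx=2.8,fy=2.8))
a=[cv2.imread(f'pics/{n}3.png') for n in('top','side')]; cv2.imwrite('pics/both3.png',np.hstack(a))
E
```

```text
contact_force: [-2.1, 2.7, -1.0]
t 11.5 loc [-162.7  -55.8] [631.8 163.6  19.3] yaw 1.474 q [0.25 0.64 1.7  0.   0.8  0.35]
shift [-0.809 -0.084  0.001] turn [-0.     0.     0.001]
F X,Y -2.2268690015938106 -2.631074127697275
top [278.90616241 176.97865245]
side [257.33208353 263.57531084]
```

View pics/both3.png

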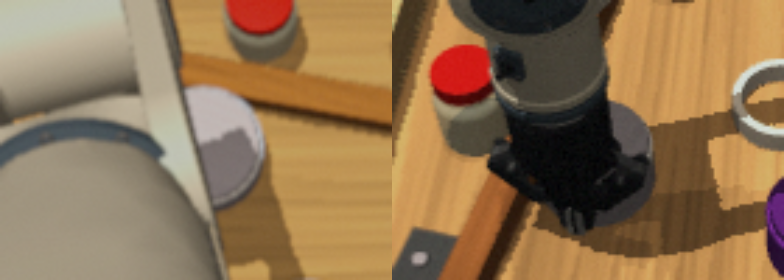

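Both views show the tin still against the fence, with its lid at (225,150) in the left crop overlapping the fence edge. Pushing force is 2–3 N in each direction. I'll continue.

```bash
python3 -m inch '[[[-0.025,-0.0025,0,0,0,0],[-0.05,-0.005,0,0,0,0],[-0.075,-0.0075,0,0,0,0],[-0.1,-0.01,0,0,0,0],[-0.125,-0.0125,0,0,0,0],[-0.15,-0.015,0,0,0,0],[-0.175,-0.0175,0,0,0,0],[-0.2,-0.02,0,0,0,0]]]'|egrep 'contact_force'; python3 st.py
```

```text
contact_force: [-0.8, 4.5, 2.6]
t 12.2667 loc [-122.6  -55.7] [624.  124.2  19.4] yaw 1.474 q [0.19 0.62 1.74 0.   0.78 0.29]
shift [-0.609 -0.064  0.002] turn [ 0.    -0.     0.001]
F X,Y -4.2771012059363 -1.6444639849578557
```

```bash
python3 -m inch '[[[-0.025,-0.0025,0,0,0,0],[-0.05,-0.005,0,0,0,0],[-0.075,-0.0075,0,0,0,0],[-0.1,-0.01,0,0,0,0],[-0.125,-0.0125,0,0,0,0],[-0.15,-0.015,0,0,0,0],[-0.175,-0.0175,0,0,0,0],[-0.2,-0.02,0,0,0,0]]]'|egrep 'contact_force'; python3 st.py
```

```text
contact_force: [-2.0, 2.6, 2.3]
t 12.9333 loc [-82.3 -55.6] [616.1  84.8  19.3] yaw 1.474 q [0.13 0.61 1.78 0.   0.76 0.23]
shift [-0.409 -0.044  0.001] turn [-0.    -0.     0.001]
F X,Y -2.194619193714364 -2.4339196104019782
```

```bash
python3 -m inch '[[[-0.025,-0.0025,0,0,0,0],[-0.05,-0.005,0,0,0,0],[-0.075,-0.0075,0,0,0,0],[-0.1,-0.01,0,0,0,0],[-0.125,-0.0125,0,0,0,0],[-0.15,-0.015,0,0,0,0],[-0.175,-0.0175,0,0,0,0],[-0.2,-0.02,0,0,0,0]]]'|egrep 'contact_force'; python3 st.py
```

```text
contact_force: [-1.2, 3.9, 2.8]
t 13.6 loc [-42.1 -55.5] [608.3  45.3  19.3] yaw 1.474 q [0.07 0.59 1.8  0.   0.75 0.17]
shift [-0.209 -0.024  0.001] turn [-0.     0.     0.001]
F X,Y -3.5654402111637165 -1.8925102595842356
```

```bash
python3 -m inch '[[[-0.025,-0.0025,0,0,0,0],[-0.05,-0.005,0,0,0,0],[-0.075,-0.0075,0,0,0,0],[-0.1,-0.01,0,0,0,0],[-0.12,-0.012,0,0,0,0],[-0.135,-0.0135,0,0,0,0],[-0.145,-0.0145,0,0,0,0],[-0.15,-0.015,0,0,0,0]]]'|egrep 'contact_force'; python3 st.py
```

```text
contact_force: [-2.0, 4.5, 1.4]
t 14.2667 loc [-12.1 -55.4] [602.4  15.9  19.3] yaw 1.474 q [ 0.02  0.59  1.82 -0.    0.74  0.12]
shift [-0.06  -0.009  0.001] turn [-0.     0.     0.001]
F X,Y -3.9775667432869697 -2.863975459934962
```

Expected pad contact is near tool x ≈ 9 mm in the fence frame. I'll slow to 1.5 mm per row.

```bash
python3 -m inch '[[[-0.0075,-0.0008,0,0,0,0],[-0.015,-0.0015,0,0,0,0],[-0.0225,-0.0022,0,0,0,0],[-0.03,-0.003,0,0,0,0],[-0.0375,-0.0038,0,0,0,0],[-0.045,-0.0045,0,0,0,0],[-0.0525,-0.0052,0,0,0,0],[-0.06,-0.006,0,0,0,0]]]'|egrep 'contact_force'; python3 st.py
```

```text
contact_force: [-2.4, 2.9, 2.5]
t 14.9333 loc [ -0.2 -55.4] [600.1   4.3  19.3] yaw 1.474 q [ 0.    0.58  1.83 -0.    0.73  0.1 ]
shift [-0.001 -0.003  0.001] turn [-0.     0.     0.001]
F X,Y -2.346905951478759 -2.873811658943755
```

```bash
python3 -m inch '[[[-0.005,-0.0005,0,0,0,0],[-0.01,-0.001,0,0,0,0],[-0.015,-0.0015,0,0,0,0],[-0.02,-0.002,0,0,0,0],[-0.025,-0.0025,0,0,0,0],[-0.03,-0.003,0,0,0,0]]]'|egrep 'contact_force'; python3 st.py
```

```text
contact_force: [-0.9, 3.2, 0.6]
t 15.4333 loc [  5.7 -55.4] [599.   -1.6  19.3] yaw 1.474 q [-0.01  0.58  1.83 -0.    0.73  0.09]
shift [ 0.029 -0.     0.001] turn [-0.     0.     0.001]
F X,Y -3.007818454508538 -1.5138885523677381
```

```bash
python3 -m inch '[[[-0.005,-0.0005,0,0,0,0],[-0.01,-0.001,0,0,0,0],[-0.015,-0.0015,0,0,0,0],[-0.02,-0.002,0,0,0,0],[-0.02,-0.002,0,0,0,0]]]'|egrep 'contact_force'; python3 st.py
```

```text
contact_force: [-0.4, 5.3, 0.9]
t 15.85 loc [  9.4 -55.4] [598.3  -5.1  19.3] yaw 1.474 q [-0.01  0.58  1.83  0.    0.73  0.08]
shift [0.047 0.002 0.001] turn [ 0.    -0.     0.001]
F X,Y -5.13032809722032 -1.4132308370085696
```

```bash
python3 -m inch '[[[-0.005,-0.0005,0,0,0,0],[-0.01,-0.001,0,0,0,0],[-0.015,-0.0015,0,0,0,0],[-0.015,-0.0015,0,0,0,0]]]'|egrep 'contact_force'; python3 st.py
```

```text
contact_force: [-0.6, 8.6, 0.5]
t 16.1833 loc [ 12.  -55.4] [597.7  -7.7  19.3] yaw 1.474 q [-0.02  0.58  1.83  0.    0.73  0.08]
shift [0.06  0.003 0.001] turn [ 0.    -0.     0.001]
F X,Y -8.26774752078846 -2.316606682893687
```

The pad was met at about 9 mm and is giving (8.3 N with about 3 N drag). I'll press 3.5 mm further.

```bash
python3 -m inch '[[[-0.004,-0.0004,0,0,0,0],[-0.008,-0.0008,0,0,0,0],[-0.012,-0.0012,0,0,0,0],[-0.016,-0.0016,0,0,0,0],[-0.016,-0.0016,0,0,0,0]]]'|egrep 'contact_force'; python3 st.py
```

```text
contact_force: [-0.5, 10.4, 0.6]
t 16.6 loc [ 14.8 -55.4] [597.2 -10.5  19.3] yaw 1.473 q [-0.02  0.58  1.83  0.    0.73  0.07]
shift [0.074 0.005 0.002] turn [ 0. -0.  0.]
F X,Y -10.097212439349674 -2.5406896876988463
```

```bash
python3 -m inch '[[[-0.004,-0.0004,0,0,0,0],[-0.007,-0.0007,0,0,0,0],[-0.007,-0.0007,0,0,0,0],[-0.007,-0.0007,0,0,0,0],[-0.007,-0.0007,0,0,0,0],[-0.007,-0.0007,0,0,0,0],[-0.007,-0.0007,0,0,0,0],[-0.007,-0.0007,0,0,0,0]]]'|egrep 'contact_force'; python3 st.py
```

```text
contact_force: [-0.1, 15.4, 0.6]
t 17.2667 loc [ 15.4 -55.4] [597.  -11.1  19.3] yaw 1.473 q [-0.02  0.58  1.83  0.    0.73  0.07]
shift [0.077 0.005 0.002] turn [ 0.    -0.001  0.   ]
F X,Y -15.065471059156058 -3.1227773834831725
```

The force is now 15 N and the pad is nearly home. I'll ease back 0.4 mm and hold for over a second.

```bash
python3 -m inch '[[[0.002,0,0,0,0,0],[0.002,0,0,0,0,0],[0.002,0,0,0,0,0],[0.002,0,0,0,0,0],[0.002,0,0,0,0,0],[0.002,0,0,0,0,0],[0.002,0,0,0,0,0]]]'|egrep 'contact_force'; python3 st.py
```

```text
contact_force: [0.2, 14.1, 0.4]
t 17.85 loc [ 15.3 -55.4] [597.1 -11.   19.3] yaw 1.473 q [-0.02  0.58  1.83  0.    0.73  0.07]
shift [0.076 0.005 0.002] turn [ 0.    -0.001  0.   ]
F X,Y -13.834520738687077 -2.5411072079402004
```

```bash
python3 -m inch '[[[0,0,0,0,0,0],[0,0,0,0,0,0],[0,0,0,0,0,0],[0,0,0,0,0,0],[0,0,0,0,0,0],[0,0,0,0,0,0],[0,0,0,0,0,0]]]'|egrep 'contact_force'; python3 st.py
```

```text
contact_force: [0.7, 13.4, 0.1]
t 18.4333 loc [ 15.3 -55.4] [597.1 -11.   19.3] yaw 1.473 q [-0.02  0.58  1.83  0.    0.73  0.07]
shift [0.077 0.005 0.002] turn [ 0.    -0.001  0.   ]
F X,Y -13.28214433846996 -1.9597708487351586
```

The press has been held for over a second at about 13–15 N on the tool. Now I'll back away slowly, straight along the fence.

```bash
python3 -m inch '[[[0.005,0.0005,0,0,0,0],[0.01,0.001,0,0,0,0],[0.015,0.0015,0,0,0,0],[0.02,0.002,0,0,0,0],[0.025,0.0025,0,0,0,0],[0.03,0.003,0,0,0,0],[0.035,0.0035,0,0,0,0],[0.04,0.004,0,0,0,0]]]'|egrep 'contact_force'; python3 -m inch '[[[0.01,0.001,0,0,0,0],[0.02,0.002,0,0,0,0],[0.04,0.004,0,0,0,0],[0.1,0.01,0,0,0,0],[0.2,0.02,0,0,0,0],[0.35,0.035,0,0,0,0],[0.5,0.05,0,0,0,0],[0.6,0.06,0,0,0,0]]]'|egrep 'contact_force'; python3 st.py; python3 - <<'E'
from h import *
L=[]
for n in('top','side'):
    f=r.grab_frame(n); K,D,R,t=cam(n)
    p=cv2.projectPoints(np.r_[world(75,-50),55.][None],cv2.Rodrigues(R)[0],t,K,D)[0].ravel(); print(n,p)
    x,y=p.astype(int); L.append(cv2.resize(f[y-50:y+50,x-70:x+70,::-1],None,fx=2.8,fy=2.8))
cv2.imwrite('pics/end.png',np.hstack(L))
E
```

```text
contact_force: [-0.8, 1.6, 0.0]
contact_force: [0.2, -0.2, 0.4]
t 19.7667 loc [-114.9  -55.6] [622.6 116.7  19.5] yaw 1.474 q [0.18 0.62 1.75 0.   0.77 0.28]
shift [-0.571 -0.061  0.002] turn [ 0.    -0.     0.001]
F X,Y 0.12057488290041153 0.18748520501719362
top [354.20575669 190.5347948 ]
side [279.72974564 210.63028665]
```

View pics/end.png

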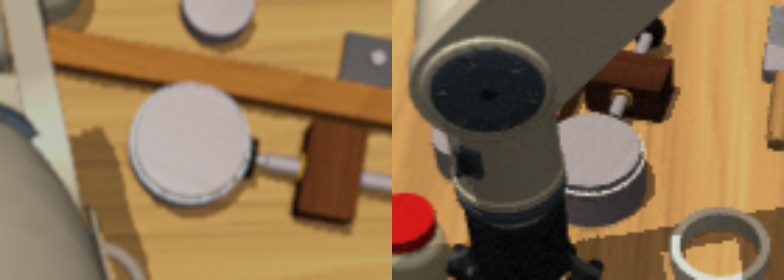

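The tin at (192,145) sits against the pad at (252,160) and appears to touch the fence. I'll check the fence distance numerically before handing in.

```bash
python3 - <<'E'
from h import *
f=r.grab_frame('top'); h=cv2.cvtColor(f,cv2.COLOR_RGB2HSV); m=cv2.inRange(h,(0,0,150),(180,45,255))
mm=np.zeros_like(m); mm[158:225,325:374]=m[158:225,325:374]
c=max(cv2.findContours(mm,cv2.RETR_EXTERNAL,cv2.CHAIN_APPROX_NONE)[0],key=cv2.contourArea)
P=cast('top',c.reshape(-1,2),55)[:,:2].astype(np.float32); e=cv2.fitEllipse(P); print(e,loc(e[0]),cv2.boundingRect(c))
E
```

```text
((591.1231079101562, -63.70155334472656), (96.76181030273438, 97.79688262939453), 37.34333419799805) [ 68.17196144 -50.82244907] (330, 170, 43, 42)
```

```bash
python3 -c "
from rig import r
print(r.sign_off())"
```

```text
the job is handed in; nothing more can be done
None
```

I docked the tin and handed the job in; the last picture shows it against the pad and about 1 mm from touching the fence by measurement (within camera error), after pressing the pad nearly home for over a second, but no verdict came back.

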